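Clamp a brass mandrel in the V-block fixture

TASK

Take the brass mandrel out of its wooden rest, lay it gently in the two V-blocks of the blue fixture and slide it along the Vs against the brass plunger of the end stop, pushing about 8 N into its spring, never hard; leave it there, touching the plunger. Then swing the steel strap over the mandrel and press its red tab down without excess force (well under 30 N) until the strap is fully home on its post. Do not disturb the amber tumbler, the wax tin or the cork.

Things in the scene. Friction and masses are not known exactly. Their poses are not given: they have to be found in the camera images.
- mandrel_center (a point): Centre of the loose brass mandrel: plain cylinder, 24 mm diameter, 220 mm long (along its y axis), about 0.5 kg, both ends alike. It starts level in the wooden rest, its axis 40 mm above the table.
- rest: Fixed light-wood rest: plank 70 x 190 x 8 mm with a notched cheek (18 mm thick, 35 mm high) at y = +78 and -78 mm; between the cheeks there is free room for fingers beside the mandrel. Origin on the table, mandrel along y.
- fixture: Fixed blue plate 124 x 256 x 12 mm (y from -106 to 150), origin on the table. Groove along y, +y to the end stop. Two steel V-blocks, 44 mm long (y), 64 wide, 65 high, centred at y = +70 and -70; 90 degree Vs, 40 mm wide at the top. Between them 96 mm are open down to the plate, so the mandrel can be held there. Seated, the mandrel's axis is at x = 0, z = 62 mm. Landing post for the strap: x = -48, 76 high.
- end_stop: Yellow bracket fixed on the plate at the fixture's y = +127 mm; origin at its foot (z 12 mm). A stiff adjusting screw through it carries, on the seated mandrel's axis, a sprung brass plunger 15 mm across facing -y. The screw's setting is not measured: the plunger's tip stands at y = 104 to 120 mm of the fixture. It gives 3 N per mm (from zero) for up to 6 mm.
- strap: Steel clamp strap 112 x 20 x 6 mm lying along its own -x; origin on the hinge axis (along y, at x 46, y 70, z 80 mm of the fixture). Home, its axes match the fixture's; it opens about +y, tab up and over to +x, and starts just beyond upright (1.65 to 1.95 rad). Stiff friction hinge (0.5 N m): stays where left. A sprung pad under it meets the mandrel near home; the end takes about 9 N at the tab, then a hard stop.
- strap_tab (a point): Middle of the upper face of the strap's red tab (34 x 26 mm), 95 mm from the hinge axis; at z = 83 mm in the fixture frame when the strap is home.
- tumbler: Amber glass tumbler, 62 mm across, 82 mm high, upright; origin under its centre. Leave alone.
- wax_tin: Grey flat tin, 67 mm across, 24 mm high; origin under its centre. Leave alone.
- cork: Cork stopper, 33 mm across, 32 mm high; origin under its centre. Leave alone.
Things that resemble listed ones, but are neither listed nor needed, are in the scene too. There is more than one size of the part that bears mandrel_center; the job needs the larger.

How it is judged:
On the way, in this order (a step that is already met when the one before it is completed fails the run):
1. the mandrel lies in both Vs and its end is pushed against the end stop's plunger with at least 4 N for 0.2 s (contact force between mandrel and end_stop above 4 N and z of mandrel_center in the frame of fixture below 0.0655 m and angle between the y axis of mandrel_center and the y axis of fixture, either way round below 0.035 rad), for 0.2 s.
2. the strap is pressed home on the mandrel (z of strap_tab in the frame of fixture below 0.0855 m and contact force between strap and mandrel above 3 N), for 0.2 s.
At the end, for the whole second after the job is handed in: The mandrel rests in both Vs (axis within 2 mm of the seated line and height, within 0.025 rad), its end still touching the plunger (over 0.2 N); the strap is home (tab within 2.5 mm of its closed height) and presses on the mandrel with over 3 N (all of step 2 and contact force between mandrel and end_stop above 0.2 N and x of mandrel_center in the frame of fixture between -0.002 and 0.002 m and z of mandrel_center in the frame of fixture between 0.06 and 0.064 m and angle between the y axis of mandrel_center and the y axis of fixture, either way round below 0.025 rad and linear speed of mandrel below 0.01 m/s).
It fails at once if the mandrel pushed against the end stop with more than 14 N (contact force between mandrel and end_stop above 14 N).
It fails at once if the mandrel dropped or forced into the fixture (more than 40 N) (contact force between mandrel and fixture above 40 N).
It fails at once if the fingers push the strap with more than 30 N (contact force between the fingers and strap above 30 N).
It fails at once if tumbler, tin or cork moved by more than 15 mm (distance of any of tumbler, wax_tin, cork from where it was at the start of the episode above 0.015 m).
It also fails if it takes over 72 s, if anything falls off the work surface, if the arm or the gripper's body presses on something with over 40 N, if the wrist force passes 120 N, or if a joint passes its speed limit or range.

ROBOT

A 7-joint arm with a two-finger parallel gripper is mounted at the origin on a cart in front of the work surface, level with it; the furniture and walls round the work are solid. World frame = base frame: x ahead of the robot, y to its left, z up, the work surface at z = 0. Lengths are in m, angles in rad, forces in N, time in s.
With the tool pointing down it reaches from about 0.4 to 0.875 m from the base axis. Payload 6.5 kg.
Tool frame: the origin (TCP) lies at the very end of the fingers, on their centre line; the grasp point (between the pads) lies 19 mm behind it (arm.pinch_z is the distance from the TCP to the grasp point, in m); z points along the fingers, x is the direction in which the jaws open and shut, and the axes are right-handed (so a half turn about z gives the same grasp; the last joint's range is limited). The gripper opens to 88 mm and grips with 3 to 60 N. Pads are 18 mm wide; open, the fingers measure 123 mm over their backs; the gripper's body (75 mm by 187 mm) begins 45 mm behind the grasp point.
Start: joints at [-0.066, 0.536, -0.004, 1.538, 0.003, 1.067, -0.071], TCP at [0.65, 0, 0.239] pointing down, gripper open.
Joint ranges: [-2.7, 2.7], [-0.37, 2.16], [-1.27, 1.26], [0.24, 2.4], [-1.31, 4.45], [0.19, 1.91], [-2.76, 2.76]. Speed limits (rad/s): [2.39, 2.39, 3.14, 3.14, 3.14, 3.14, 3.14].

INTERFACE

Orientations are given as a unit quaternion [w, x, y, z].
In Python, from plant import arm gives the robot as it stands.
- The arm moves only by the tool drive_tool, never from a script. Its argument "plan" is a list of rows, each a list of 3 entries, a list of its own where there are three numbers: the turn, a rotation vector about the tool's x, y, z in degrees, then the shift along the tool's x, y, z in mm, then the finger opening in mm, from 0 to 88.1. A call has 1 to 5 rows; each row shifts and turns the pose as measured when the row begins, along the tool's axes as they then stand; what a row does not reach is not made up. A row lasts 1/8 s, in which the tool goes at most 62.5 mm and 10.7 degrees, less where a joint would pass 70% of its speed; a pose out of reach is approached as far as the arm can. A call with a gripper value outside its range is refused whole. The fingers move at their own pace and stop on an object; "force" is the grip in N (left out, the last holds). Time passes only in rows, so rows that do not move let the fingers close. It gives the time, the measured TCP pose, the force and the opening at its end, in the units of the state.
- arm.observe(): the state, without advancing time (a new reading comes with each control period).
- arm.get_image(name): name is "scene" or "side" or "wrist"; returns (picture, depth): 400x640x3 uint8, red, green, blue; 400x640 float32, m along the optical axis (not along the pixel's ray), 0 where there is no reading.
- arm.camera_model(name): a dict with "fovy" (degrees; the focal length in pixels is half the picture's height over the tangent of half this angle, whatever the lens; pixels are square), "cx", "cy" (the principal point, pixels), "position" and "orientation" of the camera in the world. Camera axes: x right, y down, z forward; pixel columns grow to the right and rows downward; lengths in m; the calibration is good to about 2 mm. The wrist camera is an equidistant fisheye: a pixel r from the principal point sees the ray r / f radians off the axis. A picture is of the moment at which its call begins: read the wrist's pose just before it. camera_model takes no time and is no camera call; for the wrist camera it gives the pose at the moment of the call.
- arm.job_done(): hands the job in, once; it reports no verdict.
The state is a dict: "clock": time; "joint_positions": joint angles; "joint_vel": joint speeds; "joint_torque": joint torques, N m; "tcp_pos": TCP position; "ee_rot": TCP orientation; "force": force on the tool from outside, world axes, zero at the start; "moment": the same for the moment, N m; "finger_gap": opening from 0.0 (shut) to 1.0 (fully open).
Only numpy, scipy, OpenCV 4.12 (cv2) and the standard library are available. Lean on these libraries where they do the work, as an engineer would, in place of code of your own. Each camera call takes 0.05 s, during which the arm holds its last target. There are 200 camera calls.

## Working session

There is one attempt and no reset: what is moved stays moved. The work goes in short steps, Python scripts to look and compute and a tool call to move; the robot and the scene stay as the last step left them, time stands still between calls to the robot, and variables do not carry over. Pictures are saved under pics/ and viewed, about 8 in all and at most 12, crops included, and the job is handed in when it is done.

Besides the shell and the picture viewer there is one more tool, called after "Emit:" by a JSON object that holds its "op" and its "data". drive_tool: Moves the arm, as the interface text tells. Its arguments: {"type":"object","properties":{"plan":{"type":"array","items":{"type":"array"}},"force":{"type":"number"}},"required":["plan"]}

```bash
mkdir -p pics; ls
cat > h.py <<'E'
import numpy as np, cv2
from plant import arm
from scipy.spatial.transform import Rotation as R
def q2r(q): return R.from_quat([q[1],q[2],q[3],q[0]])
def snap(n):
    m=arm.camera_model(n); im,d=arm.get_image(n); return m,im,d
def cloud(m,d):
    h,w=d.shape; f=h/2/np.tan(np.radians(m['fovy'])/2)
    u,v=np.meshgrid(np.arange(w),np.arange(h))
    P=np.stack([(u-m['cx'])/f*d,(v-m['cy'])/f*d,d],-1)
    return P@q2r(m['orientation']).as_matrix().T+np.array(m['position'])
def proj(m,p):
    f=200/np.tan(np.radians(m['fovy'])/2)
    c=(np.array(p)-m['position'])@q2r(m['orientation']).as_matrix()
    return c[...,:2]/c[...,2:]*f+[m['cx'],m['cy']]
E
python3 - <<'E'
from h import *
print(arm.observe())
for n in ['scene','side']:
    m,im,d=snap(n); print(n,m)
    cv2.imwrite(f'pics/{n}0.png',im[...,::-1]); np.savez(f'{n}0.npz',im=im,d=d,P=cloud(m,d))
E
```

```text
pics
{'clock': 0.0, 'joint_positions': array([-0.06622826,  0.53715469, -0.00446897,  1.53888918,  0.00262084,
        1.06727807, -0.07120443]), 'joint_vel': array([ 2.23683651e-04,  2.90284724e-04,  5.43506586e-04, -3.85902106e-04,
       -2.99761913e-03,  9.21872287e-04, -3.80996600e-05]), 'joint_torque': array([-1.69933578e-04, -5.70981932e+01,  9.90184285e-01, -2.51597965e+01,
       -5.62433247e-02,  1.80829730e-02,  2.02785413e-04]), 'tcp_pos': array([6.49378829e-01, 1.33777654e-05, 2.37839964e-01]), 'ee_rot': array([ 6.46784050e-05,  9.99999627e-01,  6.59771604e-05, -8.59301652e-04]), 'force': array([-0.00697749,  0.87302907,  0.03896994]), 'moment': array([-0.055774  ,  0.06561859,  0.00327037]), 'finger_gap': 1.003810832292536}
scene {'fovy': 43.12178487830053, 'cx': 320.0197919651724, 'cy': 195.67674787706162, 'position': array([-0.55757054,  0.65081303,  0.6913294 ]), 'orientation': array([ 0.27267715, -0.42230162,  0.73603728, -0.45338464])}
side {'fovy': 54.76624643112482, 'cx': 314.0994485682907, 'cy': 198.03078922477016, 'position': array([ 0.49499005, -0.89597095,  0.42881078]), 'orientation': array([-0.57706373,  0.81666545, -0.00720359, -0.00175858])}
```

View pics/scene0.png

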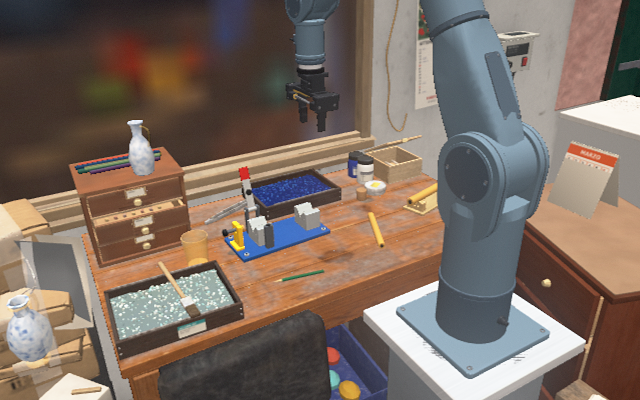

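View pics/side0.png

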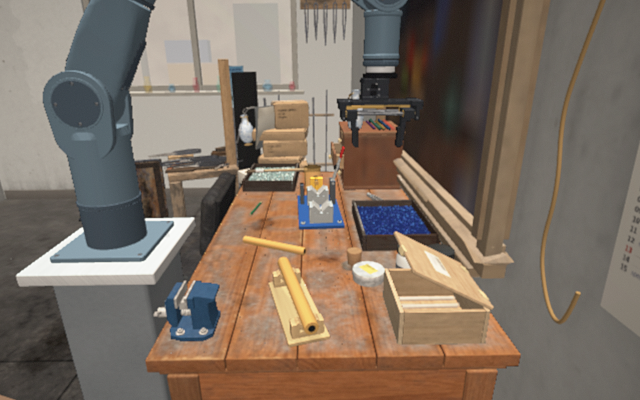

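The scene view shows the fixture at about (278,238) with its yellow stop toward +y, and the strap's red tab up at (244,173). The small loose rod is at (376,228) and the rest at (422,200). In the side view the mandrel in its rest is at (297,297), with the cork (354,258), the tin (368,272) and the open wooden box near it.

```bash
cat > m1.py <<'E'
from h import *
S=np.load('scene0.npz');D=np.load('side0.npz')
def rect(P,name):
    xy=P[:,:2].astype(np.float32)*1000
    r=cv2.minAreaRect(xy); print(name,len(P),'rect',np.round(r[0],1),np.round(r[1],1),round(r[2],2))
for n,A in(('scene',S),('side',D)):
    im,P,d=A['im'],A['P'],A['d']; hsv=cv2.cvtColor(im,cv2.COLOR_RGB2HSV); H,s,V=[hsv[...,i].astype(int) for i in range(3)]
    x,y,z=P[...,0],P[...,1],P[...,2]; ok=(d>0)&(x>.25)&(x<1.0)&(abs(y)<.75)
    # table height
    b=ok&(H>8)&(H<20)&(s>80)&(abs(z)<.02); print(n,'table z med',np.median(z[b]))
    bl=ok&(H>100)&(H<125)&(s>150)&(z>.004)&(z<.02)&(x<.75)&(y>-.2)
    lab,L,st,_=cv2.connectedComponentsWithStats(cv2.morphologyEx(bl.astype(np.uint8),cv2.MORPH_CLOSE,np.ones((9,9))))
    k=1+np.argmax(st[1:,4]); print(st[1:][st[1:,4]>30]); q=bl&(L==k); rect(P[q],'plate'); print('z',np.percentile(z[q],[5,50,95]))
    red=ok&((H<6)|(H>174))&(s>170)&(V>90)&(z>.06)&(y>-.3); 
    if red.any(): print('red',red.sum(),np.round(np.median(P[red],0),4), np.round(P[red].min(0),3),np.round(P[red].max(0),3))
    ye=ok&(H>18)&(H<32)&(s>150)&(z>.02)
    lab,L,st,c=cv2.connectedComponentsWithStats(ye.astype(np.uint8))
    for i in range(1,lab):
        if st[i,4]>25:
            Q=P[L==i]; print('yel',st[i],np.round(np.median(Q,0),3),np.round(Q.min(0),3),np.round(Q.max(0),3))
E
python3 m1.py
```

```text
scene table z med 0.0010847080786745567
[[ 225  217  105   45 1450]]
plate 1326 rect [510.9 187.7] [126.5 251.4] 3.36
z [0.00766129 0.01267187 0.01508399]
red 550 [0.8196 0.4257 0.4433] [0.573 0.225 0.158] [0.829 0.603 0.492]
yel [232 221  12  29 217] [0.498 0.3   0.05 ] [0.484 0.284 0.02 ] [0.529 0.312 0.079]
side table z med 0.00037823148592125433
[[298 196  46  33 536]]
plate 446 rect [513.1 180.2] [118.5 252.4] 2.62
z [0.00824833 0.01196326 0.01336082]
red 28 [0.5857 0.2335 0.1756] [0.581 0.223 0.15 ] [0.605 0.43  0.187]
yel [310 176  13  13  89] [0.508 0.292 0.06 ] [0.489 0.283 0.042] [0.528 0.402 0.077]
```

```bash
cat > m2.py <<'E'
from h import *
for n,box in(('side',(255,270,330,345)),('scene',(400,180,440,215)),('side',(340,240,385,290)),('side',(240,230,310,256))):
    A=np.load(n+'0.npz');im,P,d=A['im'],A['P'],A['d'];a,b,c,e=box
    sub=P[b:e,a:c].reshape(-1,3);col=im[b:e,a:c].reshape(-1,3);g=d[b:e,a:c].ravel()>0
    q=sub[g];hh=q[:,2]; print(n,box,'n',len(q),'z hist',np.histogram(hh,np.arange(-.005,.1,.01))[0])
    for lo,hi in((.044,.056),(.025,.034),(.012,.04)):
        t=q[(hh>lo)&(hh<hi)]
        if len(t)>10:
            r=cv2.minAreaRect((t[:,:2]*1000).astype(np.float32)); print(lo,len(t),np.round(r[0]),np.round(r[1]),round(r[2],1), np.round(np.median(col[g][(hh>lo)&(hh<hi)],0)))
E
python3 m2.py
```

```text
side (255, 270, 330, 345) n 5594 z hist [2819 1309  171  245  300  744    0    0    0    0]
0.044 769 [ 468. -318.] [ 23. 180.] 15.6 [243. 199. 111.]
0.025 168 [ 465. -308.] [ 53. 197.] 15.4 [176. 142. 100.]
0.012 646 [ 465. -309.] [ 53. 198.] 15.3 [179. 145. 101.]
scene (400, 180, 440, 215) n 1397 z hist [658 307  41  44  95 184   5   0   0   0]
0.044 194 [ 447. -257.] [ 24. 147.] 13.5 [244. 198. 103.]
0.025 37 [ 430. -217.] [47. 24.] 67.6 [160. 126.  88.]
0.012 160 [ 440. -252.] [ 64. 125.] 1.2 [166. 131.  90.]
side (340, 240, 385, 290) n 2239 z hist [1132  244  653  196    6    5    0    0    0    0]
0.025 195 [ 606. -164.] [204.  81.] 79.8 [166. 123.  88.]
0.012 926 [ 608. -155.] [223.  81.] 79.6 [207. 169. 135.]
side (240, 230, 310, 256) n 1811 z hist [1354  246  203    0    0    0    0    0    0    0]
0.012 285 [400. -53.] [ 18. 167.] 64.3 [245. 202. 115.]
```

Emit:
{"op": "drive_tool", "data": {"plan": [[[0,0,0],[-37,60,0],88],[[0,0,0],[-37,60,0],88],[[0,0,0],[-37,60,0],88],[[0,0,0],[-37,60,0],88],[[0,0,0],[-37,60,0],88]]}}

```text
clock: 0.72
tcp_pos: [0.484, -0.2671, 0.2358]
ee_rot: [-0.001, 1.0, 0.005, -0.001]
force: [1.3, -1.0, 0.7]
finger_gap: 0.999
```

Emit:
{"op": "drive_tool", "data": {"plan": [[[0,0,-8],[0,0,0],88],[[0,0,-7],[0,0,0],88],[[0,0,0],[0,0,0],88]]}}

```text
clock: 1.1
tcp_pos: [0.4789, -0.2734, 0.235]
ee_rot: [-0.001, 0.991, 0.133, -0.003]
force: [-0.2, 0.2, -0.7]
finger_gap: 0.999
```

```bash
cat > w.py <<'E'
import sys
from h import *
k=sys.argv[1]
o=arm.observe(); m,im,d=snap('wrist')
np.savez(f'wrist{k}.npz',im=im,d=d,cx=m['cx'],cy=m['cy'],fovy=m['fovy'],pos=m['position'],q=m['orientation'])
cv2.imwrite(f'pics/w{k}.png',im[...,::-1]); print(m); print(o['clock'],o['tcp_pos'],o['ee_rot'],o['force'],(d>0).mean())
E
python3 w.py 1
```

```text
{'fovy': 65.70646984690485, 'cx': 313.7679463499498, 'cy': 200.05568519225716, 'position': array([ 0.46167827, -0.20464924,  0.3807739 ]), 'orientation': array([0.13721176, 0.98153347, 0.13241019, 0.01524861])}
1.1 [ 0.47885559 -0.27337478  0.23501959] [-0.00108312  0.99105917  0.13338698 -0.00290745] [-0.15048539  0.22723538 -0.68592835] 0.97319921875
```

View pics/w1.png

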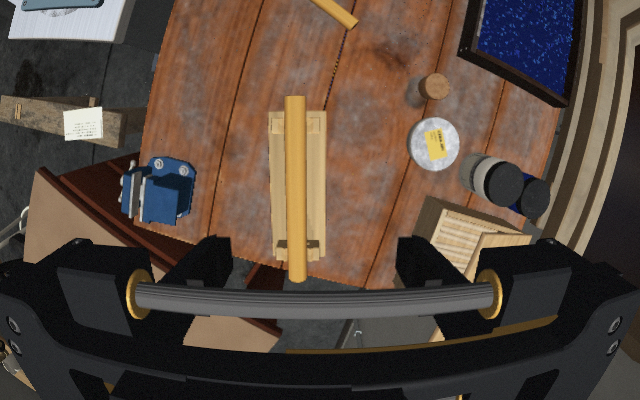

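```bash
cat >> h.py <<'E'
def wcloud(k):
    A=np.load(f'wrist{k}.npz'); im,d=A['im'],A['d']; h,w=d.shape; f=200/np.tan(np.radians(float(A['fovy']))/2)
    u,v=np.meshgrid(np.arange(w)-float(A['cx']),np.arange(h)-float(A['cy'])); r=np.hypot(u,v)+1e-9; th=r/f
    t=np.tan(th)/r; P=np.stack([u*t*d,v*t*d,d],-1)
    return im,d,P@q2r(A['q']).as_matrix().T+A['pos']
E
python3 - <<'E'
from h import *
im,d,P=wcloud(1); z=P[...,2]; x,y=P[...,0],P[...,1]
hsv=cv2.cvtColor(im,cv2.COLOR_RGB2HSV)
g=(d>0)&(abs(x-.465)<.12)&(abs(y+.305)<.16)
print('table',np.median(z[g&(z<.006)]))
t=P[g&(z>.046)&(z<.058)]; r=cv2.minAreaRect((t[:,:2]*1000).astype(np.float32)); print('mandrel',len(t),r, np.percentile(t[:,2],[50,99]))
t=P[g&(z>.0065)&(z<.0105)]; r=cv2.minAreaRect((t[:,:2]*1000).astype(np.float32)); print('plank',len(t),r)
E
```

```text
table -0.00042905109819468823
mandrel 3247 ((463.4937744140625, -297.0663146972656), (21.61014747619629, 219.12132263183594), 15.117074966430664) [0.05013257 0.05251546]
plank 3743 ((516.5970458984375, -282.4188537597656), (180.62115478515625, 189.47776794433594), 15.386991500854492)
```

The wrist view shows the mandrel in its rest from (295,97) to (297,280), lined up with the fingers. The wooden box is at right, about (440,225). I'll check clearance on the box side, then descend.

Run:
```python
from h import *
im,d,P=wcloud(1)
o=arm.observe(); T=q2r(o['ee_rot'])
c=np.array([.4635,-.297,0]); a=np.radians(15.2); X=np.array([np.cos(a),np.sin(a),0]);Y=np.array([-np.sin(a),np.cos(a),0])
Q=(P-c); lx,ly,z=Q@X,Q@Y,P[...,2]
v,u=np.mgrid[0:400,0:640]
for lo,hi in((.045,.07),(.07,.1),(.1,.13),(.13,.16)):
    g=(d>0)&(abs(ly)<.05)&(lx>lo)&(lx<hi)&(v<235); print(lo,g.sum(),z[g].max() if g.any() else None)
tgt=np.array([.4635,-.297,.021]); print('shift tool mm',T.inv().apply(tgt-o['tcp_pos'])*1000, 'tilt',T.apply([0,0,1]),'xaxis yaw',np.degrees(np.arctan2(*T.apply([1,0,0])[[1,0]])))
```

```text
0.045 1497 0.0017082234341346814
0.07 1766 0.23431124480848853
0.1 1671 0.002108236896982807
0.13 1821 0.05803963938598733
shift tool mm [-20.14869804  19.58988137 214.06892266] tilt [-0.00596113  0.00146522 -0.99998116] xaxis yaw 15.287022545388082
```

Emit:
{"op": "drive_tool", "data": {"plan": [[[0,0.3,0],[-20,20,40],88],[[0,0,0],[0,0,50],88],[[0,0,0],[0,0,50],88],[[0,0,0],[0,0,30],88],[[0,0,0],[0,0,0],88]]}}

```text
clock: 1.78
tcp_pos: [0.4676, -0.2966, 0.0613]
ee_rot: [-0.001, 0.992, 0.129, 0.001]
force: [-0.3, 0.5, 1.0]
finger_gap: 0.997
```

```bash
cat > go.py <<'E'
import sys
from h import *
o=arm.observe(); T=q2r(o['ee_rot']); t=np.array([float(s) for s in sys.argv[1:4]])
print('mm',np.round(T.inv().apply(t-o['tcp_pos'])*1000,1),'z',np.round(T.apply([0,0,1]),4),'yaw',np.degrees(np.arctan2(*T.apply([1,0,0])[[1,0]])),'pos',o['tcp_pos'],o['force'],o['finger_gap'],o['clock'])
if len(sys.argv)>4:
    y=float(sys.argv[4]); G=R.from_euler('z',y,degrees=True)*R.from_euler('x',180,degrees=True)
    print('rotvec deg',np.round(np.degrees((T.inv()*G).as_rotvec()),2))
E
python3 go.py .4635 -.297 .021 15.2
```

```text
mm [-4.2 -0.6 40.3] z [ 0.0027  0.0016 -1.    ] yaw 14.801596720577257 pos [ 0.46761243 -0.29657864  0.06128462] [-0.28521646  0.54384285  1.03475565] 0.9966692366636793 1.775
rotvec deg [-0.05 -0.17 -0.4 ]
```

Emit:
{"op": "drive_tool", "data": {"plan": [[[0,-0.2,-0.4],[-4,-0.5,20],88],[[0,0,0],[0,0,18],88],[[0,0,0],[0,0,0],88]]}}

```text
clock: 2.15
tcp_pos: [0.4667, -0.2977, 0.0254]
ee_rot: [0.001, 0.991, 0.131, 0.002]
force: [0.1, 1.0, 0.2]
finger_gap: 0.996
```

```bash
python3 go.py .4635 -.297 .021 15.2
```

```text
mm [-2.9 -1.5  4.4] z [ 0.0037 -0.0017 -1.    ] yaw 15.091080702421385 pos [ 0.46666284 -0.29767419  0.02536963] [0.058965   1.02694723 0.15312034] 0.9962016625456328 2.15
rotvec deg [ 0.15 -0.18 -0.11]
```

Emit:
{"op": "drive_tool", "data": {"plan": [[[0.1,-0.2,0],[-4,-2,5],88],[[0,0,0],[0,0,0],88],[[0,0,0],[0,0,0],88]]}}

```text
clock: 2.52
tcp_pos: [0.4636, -0.2975, 0.0221]
ee_rot: [0.001, 0.991, 0.131, 0.001]
force: [-0.9, -0.3, 0.2]
finger_gap: 0.997
```

```bash
python3 go.py .4635 -.297 .021 15.2
```

```text
mm [ 0.  -0.5  1.1] z [ 0.0026 -0.0024 -1.    ] yaw 15.052777296076414 pos [ 0.46358562 -0.29748724  0.02211008] [-0.88459475 -0.31773016  0.20494788] 0.9972823750109261 2.525
rotvec deg [ 0.17 -0.11 -0.15]
```

Emit:
{"op": "drive_tool", "data": {"plan": [[[0,0,0],[0,0,0],40],[[0,0,0],[0,0,0],20],[[0,0,0],[0,0,0],15],[[0,0,0],[0,0,0],15],[[0,0,0],[0,0,0],15]], "force": 30}}

```text
clock: 3.15
tcp_pos: [0.464, -0.2977, 0.0227]
ee_rot: [0.002, 0.991, 0.131, 0.002]
force: [0.2, -1.0, -0.4]
finger_gap: 0.458
```

Emit:
{"op": "drive_tool", "data": {"plan": [[[0,0,0],[0,0,0],15],[[0,0,0],[0,0,-3],15],[[0,0,0],[0,0,0],15]], "force": 30}}

```text
clock: 3.52
tcp_pos: [0.4628, -0.2974, 0.0252]
ee_rot: [0.001, 0.991, 0.131, 0.001]
force: [0.0, -0.7, -3.9]
finger_gap: 0.264
```

Emit:
{"op": "drive_tool", "data": {"plan": [[[0,0,0],[0,0,-20],15],[[0,0,0],[0,0,-40],15],[[0,0,0],[0,0,-50],15],[[0,0,4],[0,0,-50],15],[[0,0,8],[0,0,0],15]]}}

```text
clock: 4.15
tcp_pos: [0.4622, -0.2965, 0.1943]
ee_rot: [0.001, 1.0, 0.024, 0.001]
force: [0.2, -0.0, -5.1]
finger_gap: 0.261
```

```bash
python3 go.py .512 .07 .20 3
```

```text
mm [  67.3 -363.7   -6. ] z [ 0.0025 -0.0013 -1.    ] yaw 2.730284193292967 pos [ 0.46215538 -0.29646953  0.19431082] [ 0.15229348 -0.044499   -5.12561374] 0.26072261118128925 4.15
rotvec deg [ 0.08 -0.14 -0.27]
```

Emit:
{"op": "drive_tool", "data": {"plan": [[[0,0,0],[8,-40,0],15],[[0,0,0],[12,-60,0],15],[[0,0,0],[12,-60,0],15],[[0,0,0],[12,-60,0],15],[[0,0,0],[12,-60,0],15]]}}

```text
clock: 4.78
tcp_pos: [0.5067, -0.0133, 0.2009]
ee_rot: [0.003, 1.0, 0.017, 0.005]
force: [0.4, -0.2, -4.1]
finger_gap: 0.264
```

Emit:
{"op": "drive_tool", "data": {"plan": [[[0,0,0],[5,-30,0],15],[[0,0,0],[0,-10,0],15],[[0,0,0],[0,0,0],15]]}}

```text
clock: 5.15
tcp_pos: [0.5098, 0.033, 0.2034]
ee_rot: [0.002, 1.0, 0.021, 0.007]
force: [-0.4, -0.1, -3.8]
finger_gap: 0.264
```

```bash
python3 w.py 2; python3 go.py .512 .07 .20 3
```

```text
{'fovy': 65.70646984690485, 'cx': 313.7679463499498, 'cy': 200.05568519225716, 'position': array([0.50563052, 0.104996  , 0.34857118]), 'orientation': array([0.14175028, 0.98965777, 0.02006829, 0.00903395])}
5.15 [0.50983895 0.03296087 0.20336343] [0.0022297  0.99975028 0.02124427 0.00656361] [-0.37376789 -0.10296097 -3.81177994] 0.97283203125
mm [  3.6 -37.7   3.2] z [ 0.0132 -0.0045 -0.9999] yaw 2.3638288661752487 pos [0.50991637 0.0321923  0.20332955] [-0.149882    0.17097299 -3.47650406] 0.2634610309263223 5.2
rotvec deg [ 0.29 -0.75 -0.64]
```

View pics/w2.png

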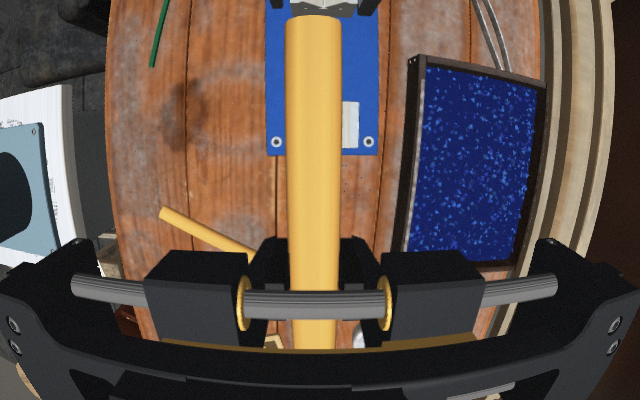

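The mandrel hangs in the jaws, from (314,20) to (312,345), and the plate's -y end is at row 155. I'll go further forward to see the V-blocks.

Emit:
{"op": "drive_tool", "data": {"plan": [[[0.3,-0.7,-0.6],[4,-40,0],15],[[0,0,0],[0,-35,0],15],[[0,0,0],[0,0,0],15],[[0,0,0],[0,0,0],15]]}}

```text
clock: 5.7
tcp_pos: [0.5114, 0.0987, 0.2035]
ee_rot: [0.002, 1.0, 0.019, 0.0]
force: [-0.2, -0.7, -4.6]
finger_gap: 0.264
```

```bash
python3 w.py 3; python3 go.py .512 .143 .20 3
```

```text
{'fovy': 65.70646984690485, 'cx': 313.7679463499498, 'cy': 200.05568519225716, 'position': array([0.50938128, 0.17076089, 0.3487319 ]), 'orientation': array([0.14168178, 0.98973582, 0.01854304, 0.00233021])}
5.7 [0.51135187 0.09870716 0.20349027] [2.14112929e-03 9.99820755e-01 1.88110075e-02 1.38184889e-04] [-0.16715835 -0.6512439  -4.64869053] 0.97303125
mm [  2.3 -44.1   3.3] z [ 4.e-04 -4.e-03 -1.e+00] yaw 2.146842459581668 pos [0.51136409 0.09888895 0.20349981] [-0.31454419  0.72726908 -4.41659131] 0.26461977003345755 5.75
rotvec deg [ 0.23 -0.01 -0.85]
```

View pics/w3.png

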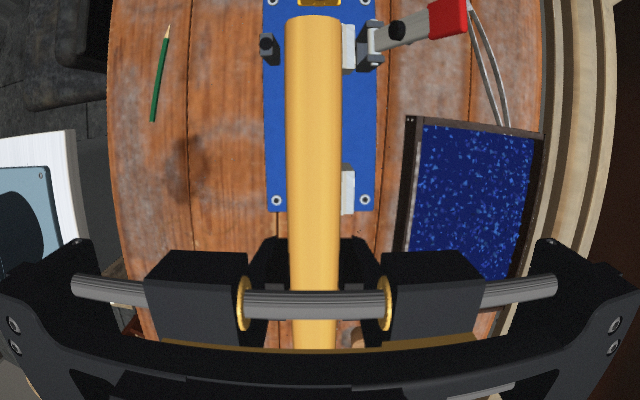

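```bash
cat > fx.py <<'E'
from h import *
import sys
im,d,P=wcloud(sys.argv[1]); z=P[...,2]
hsv=cv2.cvtColor(im,cv2.COLOR_RGB2HSV).astype(int)
g=(d>0)&(hsv[...,0]>100)&(hsv[...,0]<125)&(hsv[...,1]>150)&(z>.005)&(z<.02)&(abs(P[...,0]-.512)<.09)&(P[...,1]>.04)
r=cv2.minAreaRect((P[g][:,:2]*1000).astype(np.float32)); print('plate',g.sum(),r,np.median(z[g]))
# edges: per y slice min/max x
Q=P[g]; L=[];Rr=[]
for y in np.arange(.065,.30,.005):
    s=Q[abs(Q[:,1]-y)<.003]
    if len(s)>8: L.append((y,s[:,0].min()));Rr.append((y,s[:,0].max()))
for n,e in(('L',L),('R',Rr)):
    e=np.array(e); k=np.polyfit(e[:,0],e[:,1],1)
    for _ in range(4):
        rs=e[:,1]-np.polyval(k,e[:,0]); s=abs(rs)<max(.0015,np.median(abs(rs))*1.5); k=np.polyfit(e[s,0],e[s,1],1)
    print(n,s.sum(),'of',len(e),'yaw',-np.degrees(np.arctan(k[0])),'x at y=.163',np.polyval(k,.163), 'y range',e[s,0].min(),e[s,0].max())
# V blocks tops: grey z .06-.068
b=(d>0)&(z>.061)&(z<.069)&(abs(P[...,0]-.512)<.06)&(P[...,1]>.04)&(P[...,1]<.28)&(hsv[...,1]<60)
n,Lb,st,c=cv2.connectedComponentsWithStats(b.astype(np.uint8))
for i in range(1,n):
    if st[i,4]>60: print('Vtop',st[i],cv2.minAreaRect((P[Lb==i][:,:2]*1000).astype(np.float32)),np.median(z[Lb==i]))
# mandrel held
mm=(d>0)&(z>.19)&(hsv[...,0]>12)&(hsv[...,0]<30)&(hsv[...,1]>90)&(abs(P[...,0]-.512)<.03)
Q=P[mm]; print('mandrel',len(Q),cv2.minAreaRect((Q[:,:2]*1000).astype(np.float32)),np.percentile(Q[:,2],[5,50,95]))
E
python3 fx.py 3
```

```text
plate 8755 ((515.2327270507812, 180.75376892089844), (122.35699462890625, 242.42449951171875), 2.721339464187622) 0.011546449696278605
L 42 of 47 yaw 2.9007012704335153 x at y=.163 0.4554497563839666 y range 0.065 0.2950000000000002
R 31 of 47 yaw 2.771305096245087 x at y=.163 0.5765300746786306 y range 0.065 0.21500000000000014
Vtop [341  23   8  46 176] ((535.0152587890625, 235.0078887939453), (5.935620307922363, 44.21268844604492), 2.773210048675537) 0.06274488816018528
Vtop [341 171   7  44 202] ((541.006591796875, 95.69071960449219), (6.147104263305664, 42.59617233276367), 3.440218210220337) 0.06326779558068943
mandrel 18856 ((509.56298828125, 128.13967895507812), (59.84123992919922, 161.9214630126953), 15.0914945602417) [0.22356841 0.22953417 0.29328093]
```

The whole plate is in view, cols 264-377, with the strip tops of the V-blocks at about (348,45) and (347,190). The strap is on the right at (415,28). I'll cross-check the x of the groove, because the estimates differ by a few mm.

Run:
```python
from h import *
im,d,P=wcloud(3)
for v in (45,190,120):
    print(v,[(u,*np.round(P[v,u]*1000).astype(int),tuple(im[v,u])) for u in list(range(258,288,3))+list(range(338,384,3))])
# same things in fixed views
for n in('scene','side'):
    m=arm.camera_model(n);A=np.load(n+'0.npz');P2,im2=A['P'],A['im'];z=P2[...,2]
    hsv=cv2.cvtColor(im2,cv2.COLOR_RGB2HSV).astype(int)
    b=(A['d']>0)&(z>.061)&(z<.07)&(abs(P2[...,0]-.512)<.05)&(P2[...,1]>.05)&(P2[...,1]<.28)&(hsv[...,1]<60)
    k,Lb,st,c=cv2.connectedComponentsWithStats(b.astype(np.uint8))
    for i in range(1,k):
        if st[i,4]>8: Q=P2[Lb==i];print(n,st[i],cv2.minAreaRect((Q[:,:2]*1000).astype(np.float32)))
```

```text
45 [(258, np.int64(444), np.int64(247), np.int64(0), (np.uint8(136), np.uint8(91), np.uint8(61))), (261, np.int64(461), np.int64(230), np.int64(77), (np.uint8(27), np.uint8(25), np.uint8(28))), (264, np.int64(464), np.int64(230), np.int64(76), (np.uint8(28), np.uint8(30), np.uint8(31))), (267, np.int64(466), np.int64(230), np.int64(77), (np.uint8(31), np.uint8(33), np.uint8(35))), (270, np.int64(469), np.int64(230), np.int64(77), (np.uint8(33), np.uint8(32), np.uint8(36))), (273, np.int64(471), np.int64(231), np.int64(74), (np.uint8(30), np.uint8(30), np.uint8(31))), (276, np.int64(471), np.int64(236), np.int64(48), (np.uint8(33), np.uint8(32), np.uint8(34))), (279, np.int64(469), np.int64(244), np.int64(12), (np.uint8(42), np.uint8(73), np.uint8(138))), (282, np.int64(472), np.int64(244), np.int64(12), (np.uint8(46), np.uint8(86), np.uint8(169))), (285, np.int64(497), np.int64(198), np.int64(222), (np.uint8(130), np.uint8(93), np.uint8(45))), (338, np.int64(518), np.int64(198), np.int64(226), (np.uint8(203), np.uint8(149), np.uint8(76))), (341, np.int64(519), np.int64(200), np.int64
[... 6989 characters left out ...]
(22.694040298461914, 34.62971496582031), 66.17607879638672)
side [323 185   5   6  18] ((535.4093017578125, 232.34483337402344), (43.68684387207031, 12.373215675354004), 88.18229675292969)
side [330 184   5   6  13] ((552.5065307617188, 231.0196075439453), (8.915534973144531, 35.387123107910156), 17.19106101989746)
side [308 186   5   5  18] ((489.2746887207031, 229.6840362548828), (39.60511016845703, 12.298171997070312), 89.78556823730469)
side [309 201   7   7  30] ((495.8033142089844, 90.43565368652344), (15.899168968200684, 42.24967956542969), 4.116603374481201)
side [326 200   6   7  22] ((537.7711181640625, 94.52359008789062), (43.49885940551758, 12.701150894165039), 79.96603393554688)
```

```bash
python3 go.py .516 .149 .13 2.8
```

```text
mm [  6.5 -50.2  73.3] z [ 4.e-04 -4.e-03 -1.e+00] yaw 2.146842459581668 pos [0.51136409 0.09888895 0.20349981] [-0.31454419  0.72726908 -4.41659131] 0.26461977003345755 5.75
rotvec deg [ 0.23 -0.01 -0.65]
```

Emit:
{"op": "drive_tool", "data": {"plan": [[[0.2,0,-0.7],[6,-30,0],15],[[0,0,0],[0,-17,30],15],[[0,0,0],[0,0,30],15],[[0,0,0],[0,0,0],15],[[0,0,0],[0,0,0],15]]}}

```text
clock: 6.38
tcp_pos: [0.5184, 0.1388, 0.1438]
ee_rot: [0.002, 1.0, 0.019, 0.002]
force: [0.6, 0.2, -3.3]
finger_gap: 0.264
```

```bash
python3 w.py 4;  python3 go.py .516 .149 .08 2.8; python3 fx.py 4
python3 - <<'E'
from h import *
A=np.load('wrist4.npz');im=A['im'];f=200/np.tan(np.radians(float(A['fovy']))/2);Rm=q2r(A['q']).as_matrix()
hsv=cv2.cvtColor(im,cv2.COLOR_RGB2HSV).astype(int)
m=(hsv[...,0]>12)&(hsv[...,0]<32)&(hsv[...,1]>90)
o=arm.observe(); za=o['tcp_pos'][2]+.0173
def ray(u,v,z):
    x,y=u-float(A['cx']),v-float(A['cy']);r=np.hypot(x,y);t=r/f
    w=Rm@np.array([x/r*np.sin(t),y/r*np.sin(t),np.cos(t)]); return A['pos']+w*(z-A['pos'][2])/w[2], w
pts=[]
for v in range(25,225,5):
    c=np.where(m[v,280:346])[0]+280
    if len(c)>30:
        a=ray(c.min()-.5,v,za)[0];b=ray(c.max()+.5,v,za)[0];pts.append((a+b)/2); 
p=np.array(pts);k=np.polyfit(p[:,1],p[:,0],1);print(len(p),'axis yaw',-np.degrees(np.arctan(k[0])),'x at tcp y',np.polyval(k,o['tcp_pos'][1]),'resid',np.std(p[:,0]-np.polyval(k,p[:,1])),'at y=.23',np.polyval(k,.23))
r=np.where(m[:60,313])[0]; print('end row',r.min(),ray(313,r.min(),za)[0],ray(313,r.min(),za+.012)[0])
E
```

```text
{'fovy': 65.70646984690485, 'cx': 313.7679463499498, 'cy': 200.05568519225716, 'position': array([0.51601068, 0.21066633, 0.28910498]), 'orientation': array([0.14106342, 0.98982428, 0.01829345, 0.00378984])}
6.375 [0.51842879 0.13883939 0.14377676] [0.00151868 0.99982127 0.01877322 0.00163701] [ 0.57359376  0.23839605 -3.3417882 ] 0.97296875
mm [ -2.1 -10.7  63.8] z [ 0.0032 -0.0032 -1.    ] yaw 2.1392861833743524 pos [0.51831508 0.13862614 0.14379194] [ 0.09217929  0.2815126  -3.90242572] 0.2600183171980334 6.425
rotvec deg [ 0.19 -0.18 -0.66]
plate 13236 ((514.4786987304688, 192.2935028076172), (122.67935943603516, 241.061767578125), 2.6350247859954834) 0.011563206912101026
L 39 of 45 yaw 2.887795591767108 x at y=.163 0.4554856099870886 y range 0.07500000000000001 0.2950000000000002
R 33 of 45 yaw 2.631609881217109 x at y=.163 0.5767151864191729 y range 0.07500000000000001 0.2950000000000002
Vtop [274  53  10  59 356] ((490.3748779296875, 232.62588500976562), (7.0282416343688965, 43.36576843261719), 1.7964998483657837) 0.06304811501313476
mandrel 2435 ((512.0265502929688, 151.3631134033203), (59.93532180786133, 42.44190216064453), 0.5874935984611511) [0.21893552 0.23286585 0.23690879]
40 axis yaw 2.2855718493169017 x at tcp y 0.5188685918723339 resid 9.014577154337576e-05 at y=.23 0.5152216850167224
end row 0 [0.51418232 0.25922421 0.16109194] [0.51435372 0.25467237 0.17309194]
```

View pics/w4.png

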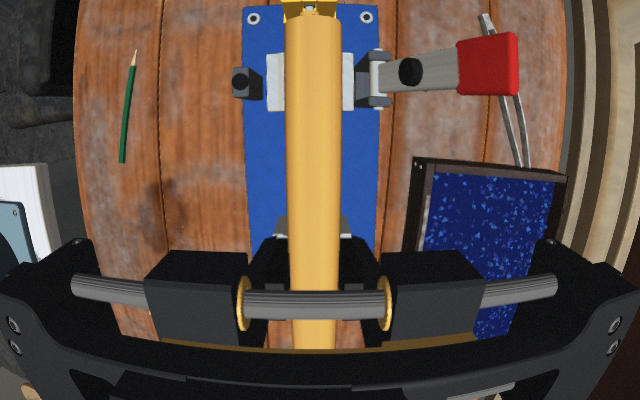

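The mandrel is above the Vs. The +70 block strips at cols 266-284 and 342-354 sit roughly symmetrically about it, and the plunger and bracket are just beyond the mandrel's end at (310,8). The mandrel axis in hand agrees with the TCP to 0.5 mm.

Emit:
{"op": "drive_tool", "data": {"plan": [[[0.2,-0.2,-0.7],[-2,-10,0],15],[[0,0,0],[0,0,30],15],[[0,0,0],[0,0,24],15],[[0,0,0],[0,0,0],15]]}}

```text
clock: 6.92
tcp_pos: [0.5189, 0.1514, 0.0929]
ee_rot: [-0.002, 1.0, 0.026, 0.003]
force: [-0.4, -1.1, -3.7]
finger_gap: 0.258
```

```bash
python3 go.py .516 .148 .06 2.8
```

```text
mm [-3.3  3.4 32.9] z [ 0.0065  0.0042 -1.    ] yaw 2.922113670956581 pos [0.51888047 0.15144832 0.0929174 ] [-0.36445082 -1.07128189 -3.65214162] 0.2583763037641314 6.925
rotvec deg [-0.22 -0.39  0.12]
```

Emit:
{"op": "drive_tool", "data": {"plan": [[[-0.2,-0.4,0.1],[-3,4,8],15],[[0,0,0],[0,0,8],15],[[0,0,0],[0,0,5],15],[[0,0,0],[0,0,0],15]]}}

```text
clock: 7.42
tcp_pos: [0.5179, 0.1481, 0.0734]
ee_rot: [-0.001, 1.0, 0.025, 0.002]
force: [-0.0, -0.6, -4.7]
finger_gap: 0.258
```

```bash
python3 go.py .516 .148 .06 2.8
```

```text
mm [-1.9  0.  13.4] z [ 0.0034  0.0018 -1.    ] yaw 2.8330270195584664 pos [0.51786811 0.14810683 0.07339484] [-0.04401187 -0.58748044 -4.707521  ] 0.25763628441460285 7.425
rotvec deg [-0.09 -0.2   0.03]
```

Emit:
{"op": "drive_tool", "data": {"plan": [[[-0.1,-0.2,0],[-2,0,4],15],[[0,0,0],[0,0,4],15],[[0,0,0],[0,0,4],15],[[0,0,0],[0,0,0],15]]}}

```text
clock: 7.92
tcp_pos: [0.516, 0.1482, 0.0609]
ee_rot: [0.0, 1.0, 0.025, 0.0]
force: [0.2, 0.3, -3.2]
finger_gap: 0.261
```

```bash
python3 go.py .516 .148 .045 2.8;  python3 w.py 5
python3 - <<'E'
from h import *
m,im,d=snap('side'); cv2.imwrite('pics/s5.png',cv2.resize(im[150:260,260:400,::-1],None,fx=5,fy=5,interpolation=cv2.INTER_CUBIC))
E
```

```text
mm [-0.   0.2 15.9] z [ 3.e-04 -0.e+00 -1.e+00] yaw 2.839800152199538 pos [0.51601095 0.14817456 0.06085144] [ 0.18439898  0.27404469 -3.20687762] 0.2611991966675875 7.925
rotvec deg [ 0.   -0.02  0.04]
{'fovy': 65.70646984690485, 'cx': 313.7679463499498, 'cy': 200.05568519225716, 'position': array([0.51319015, 0.21959099, 0.20641361]), 'orientation': array([0.13953619, 0.98990958, 0.02446341, 0.00319522])}
7.925 [0.51601095 0.14817456 0.06085144] [1.65250584e-05 9.99692932e-01 2.47793914e-02 1.53269429e-04] [ 0.18439898  0.27404469 -3.20687762] 0.9523671875
```

View pics/s5.png

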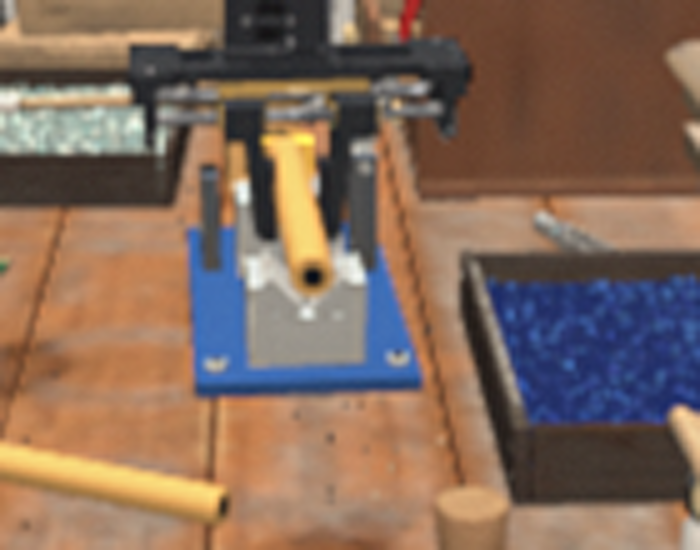

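The side crop shows the mandrel end at (312,277) over the V centre at (307,310), so it is at most 1-2 mm to the right. I'll descend on force feedback.

Emit:
{"op": "drive_tool", "data": {"plan": [[[0,0,0],[0,0,4],15],[[0,0,0],[0,0,4],15],[[0,0,0],[0,0,3],15],[[0,0,0],[0,0,0],15]]}}

```text
clock: 8.52
tcp_pos: [0.5164, 0.1483, 0.0495]
ee_rot: [-0.0, 1.0, 0.025, 0.001]
force: [0.5, 0.7, -3.7]
finger_gap: 0.257
```

```bash
python3 go.py .516 .148 .045 2.8
```

```text
mm [-0.5  0.3  4.5] z [ 1.2e-03  3.0e-04 -1.0e+00] yaw 2.8366558461367726 pos [0.51644345 0.14831213 0.04953007] [ 0.46735696  0.7438119  -3.67585924] 0.25662708535524476 8.525
rotvec deg [-0.01 -0.07  0.04]
```

Not touching yet. I'll continue in small steps.

Emit:
{"op": "drive_tool", "data": {"plan": [[[0,0,0],[-0.4,0,1.5],15],[[0,0,0],[0,0,0.5],15]]}}

```text
clock: 8.78
tcp_pos: [0.5161, 0.1483, 0.0475]
ee_rot: [-0.0, 1.0, 0.025, 0.001]
force: [0.2, 0.2, -4.0]
finger_gap: 0.261
```

Emit:
{"op": "drive_tool", "data": {"plan": [[[0,0,0],[0,0,1],15],[[0,0,0],[0,0,0],15]]}}

```text
clock: 9.02
tcp_pos: [0.5162, 0.1484, 0.0465]
ee_rot: [-0.0, 1.0, 0.025, 0.001]
force: [0.4, 0.1, -4.7]
finger_gap: 0.26
```

Emit:
{"op": "drive_tool", "data": {"plan": [[[0,0,0],[0,0,1],15],[[0,0,0],[0,0,0],15]]}}

```text
clock: 9.28
tcp_pos: [0.5165, 0.1484, 0.0462]
ee_rot: [-0.0, 1.0, 0.025, 0.001]
force: [-0.6, -0.0, -3.7]
finger_gap: 0.261
```

Emit:
{"op": "drive_tool", "data": {"plan": [[[0,0,0],[0,0,0.7],15],[[0,0,0],[0,0,0],15]]}}

```text
clock: 9.52
tcp_pos: [0.5165, 0.1484, 0.0462]
ee_rot: [-0.0, 1.0, 0.024, 0.001]
force: [-1.1, -0.1, -2.5]
finger_gap: 0.26
```

Emit:
{"op": "drive_tool", "data": {"plan": [[[0,0,0],[-1,0,0.3],15],[[0,0,0],[-0.5,0,0.5],15],[[0,0,0],[0,0,0.5],15]]}}

```text
clock: 9.9
tcp_pos: [0.5164, 0.1484, 0.046]
ee_rot: [-0.001, 1.0, 0.024, 0.002]
force: [-4.2, -1.0, 8.0]
finger_gap: 0.262
```

Emit:
{"op": "drive_tool", "data": {"plan": [[[0,0,0],[0,0,0.7],15],[[0,0,0],[0,0,0.3],15]]}}

```text
clock: 10.15
tcp_pos: [0.5164, 0.1484, 0.046]
ee_rot: [-0.0, 1.0, 0.024, 0.002]
force: [-1.4, -1.0, 2.9]
finger_gap: 0.262
```

Emit:
{"op": "drive_tool", "data": {"plan": [[[0,0,0],[-2.5,0,0],15],[[0,0,0],[0,0,0],15]]}}

```text
clock: 10.4
tcp_pos: [0.5162, 0.1485, 0.0464]
ee_rot: [-0.001, 1.0, 0.024, 0.005]
force: [-1.6, 0.8, -2.4]
finger_gap: 0.261
```

```bash
python3 go.py .515 .148 .0447 2.8; python3 -c "
from h import *
o=arm.observe();print(o['moment'],o['joint_torque'])"; python3 w.py 6
python3 - <<'E'
from h import *
im,d,P=wcloud(6); A=np.load('wrist6.npz')
f=200/np.tan(np.radians(float(A['fovy']))/2);Rm=q2r(A['q']).as_matrix()
cv2.imwrite('pics/w6c.png',cv2.resize(im[0:260,200:440,::-1],None,fx=2.3,fy=2.3,interpolation=cv2.INTER_CUBIC))
E
```

```text
mm [-1.3  0.5  1.7] z [ 0.0096  0.0022 -1.    ] yaw 2.7472501312226885 pos [0.51622055 0.14854015 0.04637332] [-1.58560587  0.76177516 -2.41859195] 0.2608279456069101 10.4
rotvec deg [-0.1  -0.55 -0.05]
[ 0.00282397 -0.07528736  0.00312199] [-8.11616331e-02 -5.35151410e+01  2.08600801e-01 -1.55993414e+01
 -4.40927746e-02 -8.12893454e-02 -9.17823636e-03]
{'fovy': 65.70646984690485, 'cx': 313.7679463499498, 'cy': 200.05568519225716, 'position': array([0.51214813, 0.21960852, 0.19203008]), 'orientation': array([0.13860339, 0.99005049, 0.02302857, 0.00766842])}
10.4 [0.51622055 0.14854015 0.04637332] [-9.60313581e-04  9.99700464e-01  2.39757810e-02  4.81901753e-03] [-1.58560587  0.76177516 -2.41859195] 0.95155859375
```

View pics/w6c.png

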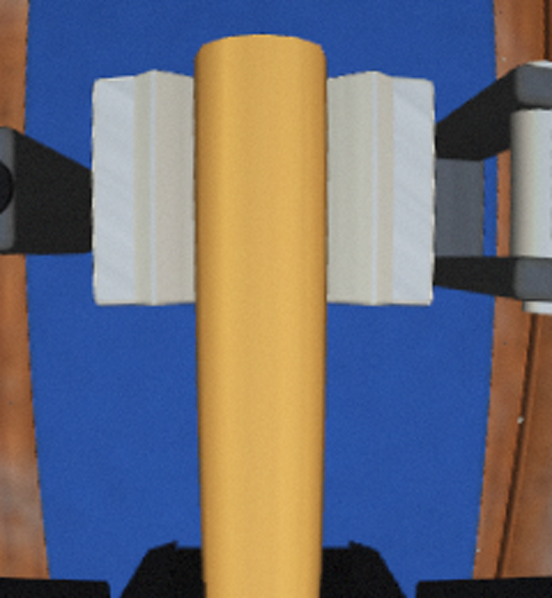

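The crop shows the mandrel lying nearly centred in the +70 V: block cols 93-435, mandrel cols 194-326, so about 0.7 mm left. I'll ease the grip to let it settle softly, with a small yaw and tilt correction.

Emit:
{"op": "drive_tool", "data": {"plan": [[[-0.1,-0.5,0.3],[0,0,0.3],15],[[0,0,0],[0,0,0],15],[[0,0,0],[0,0,0],15]], "force": 3}}

```text
clock: 10.82
tcp_pos: [0.5163, 0.1486, 0.0461]
ee_rot: [0.0, 1.0, 0.021, 0.0]
force: [1.4, -0.2, 1.1]
finger_gap: 0.271
```

```bash
python3 go.py .515 .148 .0447 2.8
```

```text
mm [-1.3  0.6  1.4] z [ 3.e-04 -2.e-04 -1.e+00] yaw 2.458234264362889 pos [0.51629903 0.14860877 0.04609361] [ 1.40040081 -0.162595    1.0625112 ] 0.2705158748580008 10.825
rotvec deg [ 0.01 -0.02 -0.34]
```

Emit:
{"op": "drive_tool", "data": {"plan": [[[0,0,0],[0,0,0],26],[[0,0,0],[0,0,0],26],[[0,0,0],[0,0,0],26]]}}

```text
clock: 11.2
tcp_pos: [0.5152, 0.1488, 0.0457]
ee_rot: [0.0, 1.0, 0.022, -0.001]
force: [1.0, 0.3, -0.4]
finger_gap: 0.29
```

Emit:
{"op": "drive_tool", "data": {"plan": [[[0,0,0],[0,0,0],15],[[0,0,0],[0,0,0],15],[[0,0,0],[0,0,0],15]], "force": 20}}

```text
clock: 11.58
tcp_pos: [0.5162, 0.1489, 0.0459]
ee_rot: [-0.0, 1.0, 0.021, 0.0]
force: [1.7, -0.7, -0.0]
finger_gap: 0.261
```

```bash
python3 go.py .515 .148 .0447 2.8
```

```text
mm [-1.3  0.8  1.2] z [ 3.e-04  1.e-04 -1.e+00] yaw 2.46285067361673 pos [0.51624064 0.14885979 0.04586435] [ 1.72992855 -0.71836412 -0.04910904] 0.260975581870625 11.575
rotvec deg [-0.   -0.02 -0.34]
```

Emit:
{"op": "drive_tool", "data": {"plan": [[[0,0,0],[0,-2,0],15],[[0,0,0],[0,-2,0],15],[[0,0,0],[0,-2,0],15]]}}

```text
clock: 11.95
tcp_pos: [0.5162, 0.1505, 0.0458]
ee_rot: [0.003, 1.0, 0.02, -0.0]
force: [1.5, -6.2, 1.3]
finger_gap: 0.261
```

Emit:
{"op": "drive_tool", "data": {"plan": [[[0,0,0],[0,-2,0],15],[[0,0,0],[0,-1,0],15]]}}

```text
clock: 12.2
tcp_pos: [0.5162, 0.1508, 0.0458]
ee_rot: [0.004, 1.0, 0.019, -0.001]
force: [1.6, -3.1, 0.3]
finger_gap: 0.267
```

Emit:
{"op": "drive_tool", "data": {"plan": [[[0.4,0,-0.2],[0,-1,-0.7],15],[[0,0,0],[0,-2,-0.3],15],[[0,0,0],[0,-2,-0.3],15]]}}

```text
clock: 12.58
tcp_pos: [0.5151, 0.1567, 0.0466]
ee_rot: [0.0, 1.0, 0.021, -0.001]
force: [2.1, -1.6, -3.1]
finger_gap: 0.27
```

```bash
python3 go.py .515 .160 .0447 2.7
```

```text
mm [ 0.  -3.3  1.9] z [-3.e-03 -6.e-04 -1.e+00] yaw 2.4049109692264174 pos [0.5151296  0.15668694 0.04655716] [ 2.09156719 -1.6187549  -3.06405995] 0.269624024229919 12.575
rotvec deg [ 0.02  0.17 -0.3 ]
```

Emit:
{"op": "drive_tool", "data": {"plan": [[[0,0.2,-0.2],[0.3,-1.5,0],15],[[0,0,0],[0,-1.5,0],15]]}}

```text
clock: 12.82
tcp_pos: [0.5151, 0.1603, 0.0465]
ee_rot: [0.0, 1.0, 0.023, 0.0]
force: [2.2, -1.0, -1.8]
finger_gap: 0.266
```

Emit:
{"op": "drive_tool", "data": {"plan": [[[0,0,0],[0,-1.5,0],15],[[0,0,0],[0,-1.5,0],15]]}}

```text
clock: 13.08
tcp_pos: [0.515, 0.1636, 0.0465]
ee_rot: [0.0, 1.0, 0.023, 0.0]
force: [1.8, -1.5, -2.5]
finger_gap: 0.267
```

Emit:
{"op": "drive_tool", "data": {"plan": [[[0,0,0],[0,-1.5,0],15],[[0,0,0],[0,-1,0],15]]}}

```text
clock: 13.32
tcp_pos: [0.5148, 0.1663, 0.0465]
ee_rot: [0.0, 1.0, 0.023, 0.0]
force: [0.9, -1.2, -2.9]
finger_gap: 0.262
```

Emit:
{"op": "drive_tool", "data": {"plan": [[[0,0,0],[0,-1.2,0],15],[[0,0,0],[0,-1,0],15]]}}

```text
clock: 13.58
tcp_pos: [0.5147, 0.1686, 0.0465]
ee_rot: [0.0, 1.0, 0.023, 0.0]
force: [1.7, -1.0, -4.0]
finger_gap: 0.267
```

Emit:
{"op": "drive_tool", "data": {"plan": [[[0,0,0],[0,-1.2,0],15],[[0,0,0],[0,-1,0],15]]}}

```text
clock: 13.82
tcp_pos: [0.5146, 0.1708, 0.0465]
ee_rot: [0.0, 1.0, 0.023, 0.0]
force: [2.2, -2.7, -2.3]
finger_gap: 0.269
```

Emit:
{"op": "drive_tool", "data": {"plan": [[[0,0,0],[0,-1,0],15],[[0,0,0],[0,-0.8,0],15]]}}

```text
clock: 14.08
tcp_pos: [0.5146, 0.1714, 0.0464]
ee_rot: [0.001, 1.0, 0.023, 0.0]
force: [1.5, -4.7, -1.8]
finger_gap: 0.264
```

Emit:
{"op": "drive_tool", "data": {"plan": [[[0,0,0],[0,-1.5,0.2],15],[[0,0,0],[0,-1.5,0],15]]}}

```text
clock: 14.32
tcp_pos: [0.5147, 0.1721, 0.0463]
ee_rot: [0.002, 1.0, 0.022, -0.0]
force: [2.1, -6.3, -0.6]
finger_gap: 0.269
```

```bash
python3 go.py .515 .173 .0458 2.7
```

```text
mm [ 0.3 -0.9  0.5] z [-2.0e-04 -4.8e-03 -1.0e+00] yaw 2.506565317539279 pos [0.51472923 0.17205912 0.04627531] [ 2.12270779 -6.33993761 -0.62101313] 0.2691248736245223 14.325
rotvec deg [ 0.27  0.02 -0.19]
```

Emit:
{"op": "drive_tool", "data": {"plan": [[[0.2,0,0],[0,-2.3,0],15],[[0,0,0],[0,-2.3,0],15]]}}

```text
clock: 14.58
tcp_pos: [0.5147, 0.1726, 0.0462]
ee_rot: [0.003, 1.0, 0.021, -0.001]
force: [1.2, -8.6, 0.9]
finger_gap: 0.263
```

```bash
python3 go.py .515 .173 .0458 2.7
```

```text
mm [ 0.3 -0.4  0.4] z [-0.0013 -0.0061 -1.    ] yaw 2.37067279421065 pos [0.5147056  0.17262024 0.04617753] [ 1.20655135 -8.58311998  0.88376729] 0.2628854781339721 14.575
rotvec deg [ 0.35  0.09 -0.33]
```

Emit:
{"op": "drive_tool", "data": {"plan": [[[0.3,0,-0.2],[0,-2.6,0],15],[[0,0,0],[0,-2.8,0],15],[[0,0,0],[0,-2.8,0],15]]}}

```text
clock: 14.95
tcp_pos: [0.5147, 0.1727, 0.0462]
ee_rot: [0.005, 1.0, 0.02, -0.002]
force: [1.0, -9.2, 1.6]
finger_gap: 0.263
```

```bash
python3 go.py .515 .173 .0458 2.7
```

```text
mm [ 0.3 -0.2  0.4] z [-0.0035 -0.0104 -0.9999] yaw 2.2846149650964045 pos [0.51469484 0.17274657 0.0461597 ] [ 1.04601931 -9.15012238  1.61505239] 0.26290532626415086 14.95
rotvec deg [ 0.59  0.23 -0.41]
```

Emit:
{"op": "drive_tool", "data": {"plan": [[[0.6,0.2,-0.4],[0,0,0],15],[[0,0,0],[0,0,0],15]]}}

```text
clock: 15.2
tcp_pos: [0.5148, 0.172, 0.0462]
ee_rot: [0.0, 1.0, 0.023, -0.0]
force: [2.7, -3.6, -2.2]
finger_gap: 0.264
```

```bash
python3 go.py .515 .1713 .0458 2.7
```

```text
mm [0.2 0.7 0.4] z [-4.e-04 -2.e-04 -1.e+00] yaw 2.651111189496703 pos [0.51479876 0.17202094 0.04622662] [ 2.68138519 -3.62319996 -2.17680251] 0.26408555933566485 15.2
rotvec deg [ 0.01  0.02 -0.05]
```

Emit:
{"op": "drive_tool", "data": {"plan": [[[0,0,0],[0.7,0.4,0.5],15],[[0,0,0],[0.3,0.2,0.3],15]]}}

```text
clock: 15.45
tcp_pos: [0.5149, 0.172, 0.0461]
ee_rot: [0.0, 1.0, 0.023, -0.001]
force: [-0.5, -4.0, 4.3]
finger_gap: 0.26
```

```bash
python3 go.py .515 .1713 .0458 2.7
```

```text
mm [0.1 0.7 0.3] z [-2.3e-03 -2.0e-04 -1.0e+00] yaw 2.67652031611924 pos [0.5149117  0.17204063 0.04605254] [-0.4557926  -4.01070484  4.30109043] 0.2599658371533102 15.45
rotvec deg [ 0.01  0.13 -0.02]
```

Emit:
{"op": "drive_tool", "data": {"plan": [[[0,0,0],[0,0.8,-0.4],15],[[0,0,0],[0,0.3,0],15]]}}

```text
clock: 15.7
tcp_pos: [0.5148, 0.1718, 0.0462]
ee_rot: [-0.0, 1.0, 0.024, -0.001]
force: [1.6, -2.0, -0.3]
finger_gap: 0.264
```

Emit:
{"op": "drive_tool", "data": {"plan": [[[0,0,0],[0,0.5,0],15],[[0,0,0],[0,0.5,0],15]]}}

```text
clock: 15.95
tcp_pos: [0.5148, 0.1717, 0.0462]
ee_rot: [-0.001, 1.0, 0.024, -0.001]
force: [0.5, -0.6, -1.7]
finger_gap: 0.266
```

Hand force along y is now about zero, so friction holds the mandrel against the spring. I'll release it gently.

Emit:
{"op": "drive_tool", "data": {"plan": [[[0,0,0],[0,0,0],15],[[0,0,0],[0,0,0],24.5],[[0,0,0],[0,0,0],28],[[0,0,0],[0,0,0],40],[[0,0,0],[0,0,0],50]], "force": 3}}

```text
clock: 16.58
tcp_pos: [0.5145, 0.1733, 0.0464]
ee_rot: [-0.002, 1.0, 0.025, -0.001]
force: [-1.1, 0.3, -0.2]
finger_gap: 0.522
```

Emit:
{"op": "drive_tool", "data": {"plan": [[[0,0,0],[0,0,0],50],[[0,0,0],[0,0,0],50]]}}

```text
clock: 16.82
tcp_pos: [0.5145, 0.1734, 0.0464]
ee_rot: [-0.002, 1.0, 0.025, -0.001]
force: [0.0, -0.3, 0.1]
finger_gap: 0.567
```

```bash
python3 go.py .515 .150 .0458 2.7; python3 w.py 7;python3 - <<'E'
import cv2
im=cv2.imread('pics/w7.png');cv2.imwrite('pics/w7c.png',cv2.resize(im[0:260,200:440],None,fx=2.3,fy=2.3))
E
```

```text
mm [-0.6 23.4  0.5] z [-0.0022  0.0034 -1.    ] yaw 2.836869594009555 pos [0.51445478 0.17340813 0.04641339] [ 0.0486493  -0.33880848  0.08809888] 0.5673477299900445 16.825
rotvec deg [-0.2   0.12  0.14]
{'fovy': 65.70646984690485, 'cx': 313.7679463499498, 'cy': 200.05568519225716, 'position': array([0.51198371, 0.24431644, 0.1922    ]), 'orientation': array([0.13783211, 0.99014745, 0.02462975, 0.00192878])}
16.825 [0.51445478 0.17340813 0.04641339] [-0.00172277  0.99969155  0.02475196 -0.00108195] [ 0.0486493  -0.33880848  0.08809888] 0.95520703125
```

View pics/w7c.png

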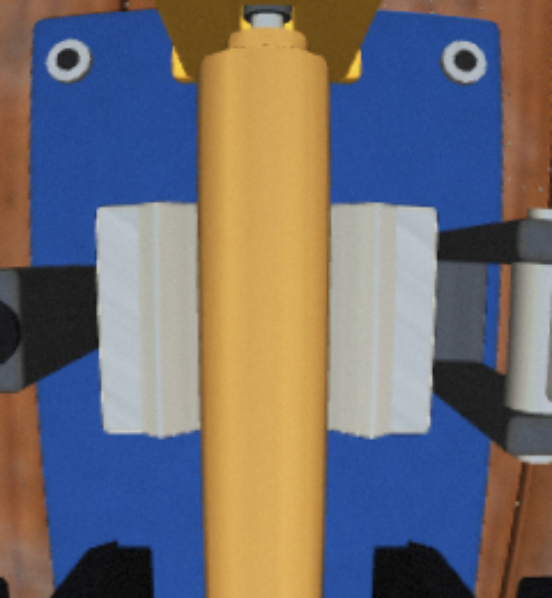

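The picture shows the mandrel seated in the V. Its end meets the plunger at crop (266,45), and the fingers are clear at (120,570) and (405,570). Next I lift straight up and locate the strap.

Emit:
{"op": "drive_tool", "data": {"plan": [[[0,0,0],[0,0,-20],50],[[0,0,0],[0,0,-50],50],[[0,0,0],[0,0,-50],50],[[0,0,0],[0,0,-50],20],[[0,0,0],[0,0,-40],0]], "force": 20}}

```text
clock: 17.5
tcp_pos: [0.5128, 0.1718, 0.2594]
ee_rot: [-0.0, 1.0, 0.025, -0.005]
force: [0.0, 0.8, -1.0]
finger_gap: 0.364
```

```bash
python3 w.py 8; python3 go.py .637 .2388 .26 2.7
python3 - <<'E'
from h import *
O=np.array([.5153,.1635,0]);a=np.radians(2.75);X=np.array([np.cos(a),np.sin(a),0]);Y=np.array([-np.sin(a),np.cos(a),0])
def fix(P): return np.stack([(P-O)@X,(P-O)@Y,P[...,2]],-1)*1000
im,d,P=wcloud(8)
def rep(n,im,d,P):
    hsv=cv2.cvtColor(im,cv2.COLOR_RGB2HSV).astype(int);F=fix(P)
    g=(d>0)&((hsv[...,0]<8)|(hsv[...,0]>172))&(hsv[...,1]>150)&(abs(F[...,0]-70)<60)&(abs(F[...,1]-70)<40)&(F[...,2]>90)
    if g.sum()>5: Q=F[g];print(n,g.sum(),'med',np.median(Q,0).round(1),'lo',np.percentile(Q,3,0).round(1),'hi',np.percentile(Q,97,0).round(1))
rep('wrist',im,d,P)
for n in('scene','side'):
    m,i2,d2=snap(n);rep(n,i2,d2,cloud(m,d2)); 
    cv2.imwrite(f'pics/{n}8.png',i2[...,::-1])
E
```

```text
{'fovy': 65.70646984690485, 'cx': 313.7679463499498, 'cy': 200.05568519225716, 'position': array([0.51131753, 0.24308944, 0.40502083]), 'orientation': array([ 0.13911331,  0.98995491,  0.02518311, -0.00160177])}
17.5 [0.51275649 0.17180078 0.259393  ] [-4.30415534e-04  9.99680996e-01  2.48166569e-02 -4.67493902e-03] [ 0.04289088  0.75869125 -1.04974864] 0.97330859375
mm [124.8 -59.9   4.5] z [-0.0022  0.0035 -1.    ] yaw 2.8311449516611873 pos [0.51532318 0.17276443 0.26452461] [ 2.58654848 -0.05558052  3.60021856] 0.3182237112508594 17.55
rotvec deg [-0.21  0.12  0.13]
wrist 873 med [ 74.   70.7 176.9] lo [ 68.5  58.9 159.3] hi [ 80.7  82.4 187.2]
scene 112 med [ 72.6  70.5 173.8] lo [ 66.6  58.2 159.1] hi [ 79.1  81.7 187.5]
side 31 med [ 73.4  61.8 175.5] lo [ 68.4  53.1 160. ] hi [ 79.3  79.4 186.4]
```

View pics/w8.png

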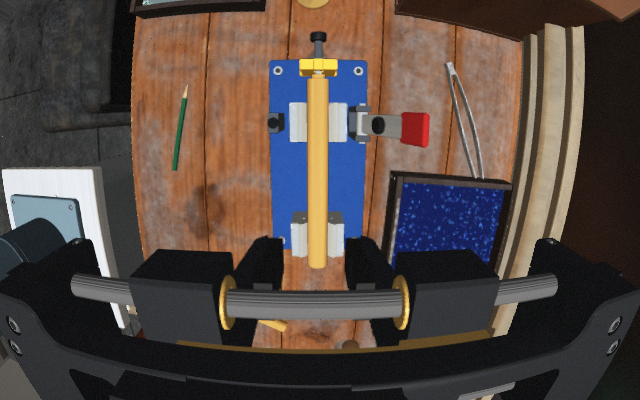

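The wrist view shows the mandrel lying in both Vs from (317,75) to (317,265) and meeting the yellow stop at (318,68). The strap's tab is up at (415,128), at θ≈1.84 rad. I'll go round to the tab's +x side with closed fingers.

Emit:
{"op": "drive_tool", "data": {"plan": [[[-0.2,0.1,0.1],[45,-20,0],0],[[0,0,0],[45,-20,0],0],[[0,0,0],[34,-20,0],0],[[0,0,0],[0,0,0],0]]}}

```text
clock: 18.15
tcp_pos: [0.6338, 0.2378, 0.2505]
ee_rot: [0.003, 1.0, 0.024, -0.008]
force: [-0.5, -0.3, -0.1]
finger_gap: 0.003
```

```bash
python3 go.py .637 .239 .165 2.7
```

```text
mm [ 4.6 -1.6 85.4] z [-0.0151 -0.0068 -0.9999] yaw 2.714502281148113 pos [0.63377266 0.23777043 0.25048566] [-0.48722091 -0.34963799 -0.13479032] 0.0031410667218849707 18.15
rotvec deg [0.35 0.88 0.02]
```

Emit:
{"op": "drive_tool", "data": {"plan": [[[0.4,0.9,0],[5,-1.5,25],0],[[0,0,0],[0,0,30],0],[[0,0,0],[0,0,28],0],[[0,0,0],[0,0,0],0]]}}

```text
clock: 18.65
tcp_pos: [0.6331, 0.2357, 0.1599]
ee_rot: [0.002, 1.0, 0.023, -0.004]
force: [0.4, -1.0, 0.3]
finger_gap: 0.006
```

```bash
cat > arc.py <<'E'
from h import *
import sys
# fixture-frame state of TCP and corner targets (mm)
O=np.array([.5153,.1635,0]);a=np.radians(2.75);X=np.array([np.cos(a),np.sin(a),0]);Y=np.array([-np.sin(a),np.cos(a),0])
o=arm.observe();p=o['tcp_pos']-O;F=np.array([p@X,p@Y,o['tcp_pos'][2]])*1000
T=q2r(o['ee_rot']);G=R.from_euler('z',2.75,degrees=True)*R.from_euler('x',180,degrees=True)
print('TCP fix',F.round(1),'force fx,fy,fz',np.round([o['force']@X,o['force']@Y,o['force'][2]],1),'rot',np.degrees((T.inv()*G).as_rotvec()).round(2),'t',o['clock'])
cx,cz=F[0]-17.5-46,F[2]-80
print('corner r',np.hypot(cx,cz).round(1),'theta',round(np.arctan2(cz,-cx)-np.arcsin(3/np.hypot(cx,cz)),2))
E
python3 arc.py
python3 -c "
import numpy as np
for th in np.arange(1.8,-.01,-.15):
    r=92+ (1.8-th)*6; print(round(th,2), np.round([46-r*np.cos(th)+3*np.sin(th)+17.5, 80+r*np.sin(th)+3*np.cos(th)],1))"
```

```text
TCP fix [121.1  66.5 159.9] force fx,fy,fz [ 0.4 -1.   0.3] rot [ 0.2   0.49 -0.07] t 18.65
corner r 98.5 theta 2.17
1.8 [ 87.3 168.9]
1.65 [ 73.8 172.4]
1.5 [ 59.9 173.8]
1.35 [ 45.7 173.1]
1.2 [ 31.7 170.2]
1.05 [ 18.1 165.2]
0.9 [  5.3 158.2]
0.75 [ -6.4 149.2]
0.6 [-16.7 138.5]
0.45 [-25.3 126.2]
0.3 [-32.1 112.7]
0.15 [-36.8  98.2]
0.0 [-39.3  83. ]
```

Emit:
{"op": "drive_tool", "data": {"plan": [[[0.2,0.5,0],[-10,-3.5,-3],0],[[0,0,0],[-8,0,0],0],[[0,0,0],[-6,0,0],0],[[0,0,0],[-4,0,0],0]]}}

```text
clock: 19.15
tcp_pos: [0.6053, 0.2379, 0.1669]
ee_rot: [-0.001, 1.0, 0.023, 0.004]
force: [4.7, 0.4, -1.6]
finger_gap: 0.005
```

```bash
python3 arc.py
```

```text
TCP fix [ 93.5  70.  166.9] force fx,fy,fz [ 4.7  0.2 -1.6] rot [-0.1  -0.45 -0.1 ] t 19.15
corner r 91.9 theta 1.87
```

Contact, with Fx at 4.7 N. I'll push along the arc in small steps.

Emit:
{"op": "drive_tool", "data": {"plan": [[[-0.1,-0.4,0],[-5,0,0],0],[[0,0,0],[-5,0,0],0],[[0,0,0],[-5,0,0],0],[[0,0,0],[-5,0,0],0]]}}

```text
clock: 19.65
tcp_pos: [0.5897, 0.2372, 0.1703]
ee_rot: [-0.001, 1.0, 0.022, 0.006]
force: [6.1, 0.2, 2.2]
finger_gap: 0.003
```

```bash
python3 arc.py
```

```text
TCP fix [ 77.9  70.  170.3] force fx,fy,fz [ 6.1 -0.1  2.2] rot [-0.13 -0.66 -0.21] t 19.65
corner r 91.4 theta 1.7
```

Emit:
{"op": "drive_tool", "data": {"plan": [[[-0.1,-0.6,-0.2],[-7,0,0],0],[[0,0,0],[-7,0,0],0],[[0,0,0],[-7,0,0],0],[[0,0,0],[-7,0,0],0],[[0,0,0],[-7,0,0.5],0]]}}

```text
clock: 20.27
tcp_pos: [0.5542, 0.2355, 0.1699]
ee_rot: [-0.001, 1.0, 0.024, 0.002]
force: [6.2, 0.7, -3.8]
finger_gap: 0.004
```

```bash
python3 arc.py
```

```text
TCP fix [ 42.3  70.1 169.9] force fx,fy,fz [ 6.2  0.4 -3.8] rot [-0.06 -0.2  -0.04] t 20.275
corner r 92.4 theta 1.31
```

Emit:
{"op": "drive_tool", "data": {"plan": [[[0,-0.2,0],[-7,0,1.5],0],[[0,0,0],[-7,0,2],0],[[0,0,0],[-7,0,2.5],0],[[0,0,0],[-6.5,0,3],0],[[0,0,0],[-6,0,3.5],0]]}}

```text
clock: 20.9
tcp_pos: [0.5198, 0.2339, 0.1565]
ee_rot: [-0.001, 1.0, 0.024, 0.002]
force: [6.6, 0.1, -0.9]
finger_gap: 0.003
```

```bash
python3 arc.py
```

```text
TCP fix [  7.9  70.1 156.5] force fx,fy,fz [ 6.6 -0.2 -0.9] rot [-0.1  -0.21 -0.02] t 20.9
corner r 94.6 theta 0.91
```

Emit:
{"op": "drive_tool", "data": {"plan": [[[0,-0.2,0],[-6,0,4.5],0],[[0,0,0],[-5.5,0,5],0],[[0,0,0],[-5,0,5.5],0],[[0,0,0],[-4.5,0,5.5],0],[[0,0,0],[-4,0,6],0]]}}

```text
clock: 21.52
tcp_pos: [0.4927, 0.2326, 0.1295]
ee_rot: [-0.001, 1.0, 0.024, 0.0]
force: [3.1, -0.8, 4.2]
finger_gap: 0.01
```

```bash
python3 arc.py
```

```text
TCP fix [-19.3  70.1 129.5] force fx,fy,fz [ 3.1 -0.9  4.2] rot [-0.09 -0.01 -0.  ] t 21.525
corner r 96.5 theta 0.51
```

Emit:
{"op": "drive_tool", "data": {"plan": [[[0,0,0],[-5,0,6],0],[[0,0,0],[-5,0,6],0],[[0,0,0],[-4,0,6],0],[[0,0,0],[-4,0,6],0]]}}

```text
clock: 22.02
tcp_pos: [0.4778, 0.2324, 0.1046]
ee_rot: [-0.002, 1.0, 0.023, 0.004]
force: [5.1, -0.0, 2.2]
finger_gap: 0.006
```

```bash
python3 arc.py
```

```text
TCP fix [-34.2  70.6 104.6] force fx,fy,fz [ 5.1 -0.3  2.2] rot [-0.24 -0.48 -0.07] t 22.025
corner r 100.7 theta 0.22
```

Emit:
{"op": "drive_tool", "data": {"plan": [[[-0.2,-0.5,0],[-2,0,4],0],[[0,0,0],[-1.5,0,4],0],[[0,0,0],[-1,0,4],0]]}}

```text
clock: 22.4
tcp_pos: [0.474, 0.2323, 0.0919]
ee_rot: [-0.001, 1.0, 0.023, 0.0]
force: [4.4, 0.3, 4.3]
finger_gap: 0.007
```

```bash
python3 arc.py
```

```text
TCP fix [-37.9  70.7  91.9] force fx,fy,fz [4.4 0.1 4.3] rot [-0.06 -0.06 -0.09] t 22.4
corner r 102.1 theta 0.09
```

Emit:
{"op": "drive_tool", "data": {"plan": [[[0,0,0],[0,0,3],0],[[0,0,0],[0,0,2],0]]}}

```text
clock: 22.65
tcp_pos: [0.4735, 0.2323, 0.0866]
ee_rot: [-0.0, 1.0, 0.023, 0.0]
force: [2.4, -1.2, 7.9]
finger_gap: 0.006
```

Emit:
{"op": "drive_tool", "data": {"plan": [[[0,0,0],[0,0,2],0],[[0,0,0],[0,0,1.5],0]]}}

```text
clock: 22.9
tcp_pos: [0.4734, 0.2323, 0.0834]
ee_rot: [-0.0, 1.0, 0.023, -0.0]
force: [3.0, -1.6, 13.7]
finger_gap: 0.006
```

```bash
python3 arc.py
```

```text
TCP fix [-38.6  70.8  83.4] force fx,fy,fz [ 2.9 -1.7 13.7] rot [-0.04  0.01 -0.1 ] t 22.9
corner r 102.1 theta 0.0
```

Emit:
{"op": "drive_tool", "data": {"plan": [[[0,0,0],[0,0,1.2],0],[[0,0,0],[0,0,1.2],0],[[0,0,0],[0,0,1.2],0]]}}

```text
clock: 23.28
tcp_pos: [0.4734, 0.2324, 0.0833]
ee_rot: [-0.0, 1.0, 0.023, -0.0]
force: [-0.1, -2.7, 19.5]
finger_gap: 0.007
```

```bash
python3 arc.py
```

```text
TCP fix [-38.5  70.8  83.3] force fx,fy,fz [-0.2 -2.7 19.5] rot [-0.01  0.03 -0.12] t 23.275
corner r 102.1 theta 0.0
```

Hard stop reached: 19.5 N with no further travel at z 83.3 mm. I'll retreat upward and inspect.

Emit:
{"op": "drive_tool", "data": {"plan": [[[0,0,0],[0,0,-1],0],[[0,0,0],[0,0,-10],0],[[0,0,0],[0,0,-50],0],[[0,0,0],[0,0,-50],0],[[0,0,0],[0,40,-50],0]]}}

```text
clock: 23.9
tcp_pos: [0.4661, 0.1946, 0.2414]
ee_rot: [0.003, 1.0, 0.027, -0.011]
force: [1.3, -0.4, 1.0]
finger_gap: 0.004
```

Emit:
{"op": "drive_tool", "data": {"plan": [[[0,0,0],[10,40,0],0],[[0,0,0],[10,40,0],0],[[0,0,0],[0,0,0],0]]}}

```text
clock: 24.28
tcp_pos: [0.4898, 0.1123, 0.2451]
ee_rot: [0.003, 1.0, 0.026, -0.011]
force: [-1.2, -0.3, -0.0]
finger_gap: 0.007
```

```bash
python3 w.py 9
python3 - <<'E'
from h import *
im,d,P=wcloud(9)
O=np.array([.5153,.1635,0]);a=np.radians(2.75);X=np.array([np.cos(a),np.sin(a),0]);Y=np.array([-np.sin(a),np.cos(a),0])
F=np.stack([(P-O)@X,(P-O)@Y,P[...,2]],-1)*1000
hsv=cv2.cvtColor(im,cv2.COLOR_RGB2HSV).astype(int)
g=(d>0)&((hsv[...,0]<8)|(hsv[...,0]>172))&(hsv[...,1]>150)&(abs(F[...,0]+49)<30)&(abs(F[...,1]-70)<30)&(F[...,2]>60)
print('tab',g.sum(),np.median(F[g],0),np.percentile(F[g][:,2],[5,95]))
v,u=np.mgrid[0:400,0:640]
g=(d>0)&(abs(F[...,0])<20)&(abs(F[...,1]-110)<25)&(F[...,2]>50); print('px',u[g].min(),u[g].max(),v[g].min(),v[g].max())
a0,b0=max(u[g].min()-60,0),max(v[g].min()-30,0)
c=im[b0:b0+110,a0:a0+150,::-1]; print(a0,b0); cv2.imwrite('pics/w9c.png',cv2.resize(c,None,fx=5,fy=5,interpolation=cv2.INTER_CUBIC))
E
```

```text
{'fovy': 65.70646984690485, 'cx': 313.7679463499498, 'cy': 200.05568519225716, 'position': array([0.48991307, 0.18449676, 0.39023844]), 'orientation': array([ 0.14208539,  0.98944198,  0.02755351, -0.00755693])}
24.275 [0.48977896 0.11229895 0.24507332] [ 0.00257718  0.99959064  0.02634177 -0.01086346] [-1.22468625 -0.28046118 -0.01366971] 0.97315234375
tab 780 [-49.01277787  70.03297101  82.36600272] [80.81799299 83.6460323 ]
px 326 365 6 54
266 0
```

View pics/w9c.png

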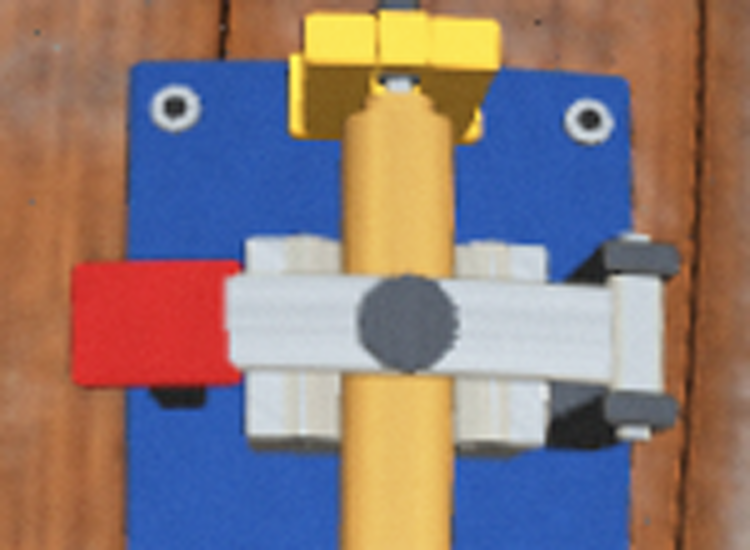

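The crop shows the strap closed: the red tab at (157,322) measures z≈82.4 mm, which agrees with 83. The mandrel end meets the plunger at (400,100), but from this angle a gap of up to 1.4 mm would be hidden. I'll look straight down on that joint.

Emit:
{"op": "drive_tool", "data": {"plan": [[[0,0.8,0],[8,-35,0],0],[[0,0,0],[8,-40,20],0],[[0,0,0],[5,-37,40],0],[[0,0,0],[0,0,35],0],[[0,0,0],[0,0,0],0]]}}

```text
clock: 24.95
tcp_pos: [0.4966, 0.2378, 0.1457]
ee_rot: [0.0, 0.999, 0.032, -0.008]
force: [-0.1, -0.3, 0.5]
finger_gap: 0.006
```

```bash
python3 w.py 10
python3 - <<'E'
from h import *
A=np.load('wrist10.npz');im=A['im'];f=200/np.tan(np.radians(float(A['fovy']))/2);Rm=q2r(A['q']).as_matrix()
# rectified top-down map at z=.067 (upper plunger) 6 px/mm around the joint
O=np.array([.5153,.1635,0]);a=np.radians(2.75);X=np.array([np.cos(a),np.sin(a),0]);Y=np.array([-np.sin(a),np.cos(a),0])
gx,gy=np.meshgrid(np.arange(-30,30,.12),np.arange(145,85,-.12))
W=O+(gx[...,None]*X+gy[...,None]*Y)/1000+[0,0,.066]
c=(W-A['pos'])@Rm; th=np.arctan2(np.hypot(c[...,0],c[...,1]),c[...,2]); s=f*th/np.hypot(c[...,0],c[...,1])
out=cv2.remap(im,(c[...,0]*s+float(A['cx'])).astype(np.float32),(c[...,1]*s+float(A['cy'])).astype(np.float32),cv2.INTER_CUBIC)
cv2.imwrite('pics/w10c.png',out[...,::-1])
for x in(-4,0,4):
    print(x,[(round(float(gy[r,0])),*out[r,int((x+30)/.12)]) for r in range(100,400,8)][::1])
E
```

```text
{'fovy': 65.70646984690485, 'cx': 313.7679463499498, 'cy': 200.05568519225716, 'position': array([0.49509966, 0.30928885, 0.29125352]), 'orientation': array([ 0.13988271,  0.98961967,  0.03272762, -0.00382703])}
24.95 [0.4966098  0.2377564  0.14573523] [ 3.89376299e-04  9.99457044e-01  3.19789652e-02 -7.92542199e-03] [-0.06916088 -0.28580541  0.50007404] 0.9729765625
-4 [(133, np.uint8(218), np.uint8(167), np.uint8(57)), (132, np.uint8(215), np.uint8(164), np.uint8(56)), (131, np.uint8(209), np.uint8(158), np.uint8(53)), (130, np.uint8(210), np.uint8(161), np.uint8(55)), (129, np.uint8(206), np.uint8(156), np.uint8(51)), (128, np.uint8(192), np.uint8(151), np.uint8(58)), (127, np.uint8(142), np.uint8(131), np.uint8(101)), (126, np.uint8(55), np.uint8(88), np.uint8(145)), (125, np.uint8(39), np.uint8(74), np.uint8(145)), (124, np.uint8(78), np.uint8(68), np.uint8(84)), (123, np.uint8(169), np.uint8(123), np.uint8(56)), (122, np.uint8(198), np.uint8(151), np.uint8(76)), (121, np.uint8(202), np.uint8(156), np.uint8(80)), (121, np.uint8(203), np.uint8(155), np.uint8(80)), (120, np.uint8(
[... 4381 characters left out ...]
int8(214), np.uint8(169), np.uint8(89)), (109, np.uint8(214), np.uint8(170), np.uint8(90)), (108, np.uint8(215), np.uint8(171), np.uint8(90)), (107, np.uint8(215), np.uint8(171), np.uint8(92)), (106, np.uint8(214), np.uint8(169), np.uint8(89)), (105, np.uint8(215), np.uint8(170), np.uint8(89)), (104, np.uint8(216), np.uint8(171), np.uint8(91)), (103, np.uint8(216), np.uint8(171), np.uint8(93)), (102, np.uint8(216), np.uint8(170), np.uint8(91)), (101, np.uint8(214), np.uint8(168), np.uint8(89)), (100, np.uint8(215), np.uint8(170), np.uint8(92)), (99, np.uint8(216), np.uint8(170), np.uint8(92)), (98, np.uint8(213), np.uint8(167), np.uint8(88)), (97, np.uint8(216), np.uint8(170), np.uint8(91))]
```

View pics/w10c.png

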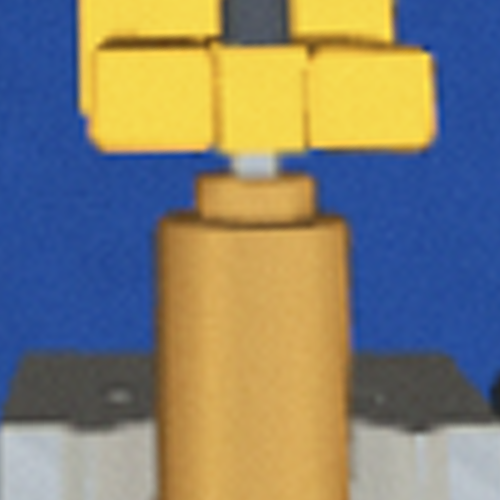

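The straight-down view shows the plunger (255,197) butting on the mandrel end (row 218) with no blue gap. The thin brown line is the shaded end face. I'm handing in.

```bash
python3 -c "
from plant import arm
print(arm.job_done(), arm.observe()['clock'])"
```

```text
the job is handed in; nothing more can be done
the job is handed in; nothing more can be done
```

The mandrel is in both V-blocks against the plunger, the strap is pressed home, and the job is handed in. The robot's clock stood at about 25 s of the 72 s allowed, and the hand-in gave no verdict.

- **Mandrel:** I took it from the rest, laid it in the Vs by force feel, and slid it onto the plunger. The wrist read about 9 N, of which I put 7–8 N into the spring. I then eased back until the hand force along the groove was about zero and released it gently.
- **Strap:** I swung it over with closed fingers, at wrist forces of about 8 N or less on the way. I pressed the tab to a hard stop with 19.5 N at z = 83.3 mm.

**Last checks:**
- From the wrist camera the tab measured z ≈ 82.4 mm, against 83 mm nominal.
- Seen from above, the mandrel looked centred in the V by the stop and the plunger butted on its end with no visible gap.
- The remaining plunger force I could only estimate, at about 3 N from the travel after first contact. The final picture could not rule out a gap under about 0.5 mm.
- The hand stayed clear of the tumbler, tin and cork throughout, but I did not measure their positions again at the end.

**Disagreements:** the fixed and wrist cameras differed by 2–3 mm on the groove's x position. I went with the wrist camera, and the force feel at seating agreed with it. On the first lowering, the mandrel touched about 1 mm above its seat, and easing the grip let it settle.

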